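Rinse the coffee tamper

ROBOT

A 7-joint arm with a two-finger parallel gripper is mounted at the origin on a cart in front of the work surface, level with it; the furniture and walls round the work are solid. World frame = base frame: x ahead of the robot, y to its left, z up, the work surface at z = 0. Lengths are in m, angles in rad, forces in N, time in s.
With the tool pointing down it reaches from about 0.4 to 0.925 m from the base axis. Payload 4.1 kg.
Tool frame: the origin (TCP) lies between the finger pads; the fingertips stand 11 mm ahead of it and the grasp point (between the pads) lies 8 mm behind it; z points along the fingers, y is the line along which they close (so a half turn about z gives the same grasp; the last joint's range is limited). The gripper opens to 85 mm and grips with 20 to 120 N. Pads are 22 mm wide; open, the fingers measure 114 mm over their backs; the gripper's body (76 mm by 85 mm) begins 54 mm behind the grasp point. The pads swing forward as they close: fully open they stand 13 mm farther back than shut.
Start: joints at [-1.232, 0.398, 0.045, 1.537, -0.019, 1.207, -0.051], TCP at [0.276, 0.589, 0.242] pointing down, gripper open.
Joint ranges: [-2.82, 2.82], [-0.49, 2.23], [-1.37, 1.46], [0, 2.46], [-1.36, 4.5], [0.23, 2], [-2.94, 2.94]. Speed limits (rad/s): [2.57, 2.57, 3.14, 3.14, 3.14, 3.14, 3.14].

INTERFACE

Orientations are given as [roll, pitch, yaw] about the fixed x, y, z axes, in that order (R = Rz(yaw) Ry(pitch) Rx(roll)).
In Python, from plant import robot gives the robot as it stands. The module is installed in compiled form; this text tells all that it offers.
- The arm moves only by the tool send_rows, never from a script. Its argument "deltas" is a list of rows, each an object of numbers: "tx", "ty", "tz": the shift along the tool's x, y, z in m; "twist": the turn about the tool's z in rad; "gripper": the opening, from 0 (shut) to 1 (fully open). A call has 1 to 8 rows; each row shifts and turns the commanded pose from where the row before left it, along the tool's axes as they then stand; what a row does not reach is not made up. A row lasts 1/10 s, in which the tool goes at most 50 mm and 8.59 degrees, less where a joint would pass 70% of its speed; a pose out of reach is approached as far as the arm can. A call is refused whole if a number of a shift passes 0.05 or a number of a turn 0.15, either way. A call with a gripper value outside its range is refused whole. The fingers move at their own pace and stop on an object; "grip_force" is the grip in N (left out, the last holds). Time passes only in rows, so rows that do not move let the fingers close. It gives the time, the measured TCP pose, the force, the opening and the grip force at its end, in the units of the state.
- robot.get_obs(): the state, without advancing time (a new reading comes with each control period).
- robot.read_camera(name): name is "scene" or "top" or "wrist"; returns (picture, depth): 420x560x3 uint8, red, green, blue; 420x560 float32, m along the optical axis (not along the pixel's ray), 0 where there is no reading.
- robot.get_calibration(name): a dict with "K" (3x3 intrinsics, pixels), "xyz" and "orientation" of the camera in the world; the wrist camera has in their place "T_tool_cam" (4x4, takes a point from camera to tool coordinates, whose origin is the TCP and whose axes are the flange's). Camera axes: x right, y down, z forward; pixel columns grow to the right and rows downward; lengths in m; the calibration is good to about 2 mm. The wrist camera is an equidistant fisheye: a pixel r from the principal point sees the ray r / f radians off the axis. A picture is of the moment at which its call begins: read the wrist's pose just before it. get_calibration takes no time and is no camera call.
- robot.hand_in(): hands the job in; it is judged then, once.
The state is a dict: "time_s": time; "joints": joint angles; "qvel": joint speeds; "effort": joint torques, N m; "position": TCP position; "orientation": TCP orientation; "contact_force": force on the tool from outside, world axes, zero at the start; "wrist_torque": the same for the moment, N m; "width": opening from 0.0 (shut) to 1.0 (fully open); "grip_force": force on a finger pad.
Only numpy, scipy, OpenCV 4.12 (cv2) and the standard library are available. Lean on these libraries where they do the work, as an engineer would, in place of code of your own. Each camera call takes 0.05 s, during which the arm holds its last target. There are 200 camera calls.

TASK

Rinse the coffee tamper: first stand it upright on the middle of the rinser's round grate, setting it down rather than dropping it. Then turn the dial until its white pointer clicks in at the blue dot, and after that press the white button fully and let it come up, then the green button the same way. Do not press the red button, and leave the other things on the table where they are.

Things in the scene. Friction and masses are not known exactly. Their poses are not given: they have to be found in the camera images.
- tamper: coffee tamper standing upright: round steel base 58 mm across and 30 mm high, black grip above it 38 mm across, 90 mm high over all; about 0.4 kg; origin at the centre of its underside, z up its axis
- rinser: fixed countertop rinser, 200 mm (x, front to back) by 370 mm (y). At its left (+y) a low steel tray, top 30 mm above the table, with the round grate; at its right a grey console, top at 55 mm, with the dial at the back and three buttons, 70 mm apart, along the front. Origin at table height, midway front to back, 180 mm from the left end
- grate (a point): centre of the top of the round metal grate (100 mm across) on the rinser's tray, 34 mm above the table; a steel upstand 40 mm above the table runs along the back edge of the tray, 88 mm behind this point; the console's side wall stands 75 mm to its right
- dial (a joint): the selector dial's angle (rad), growing clockwise seen from above; it clicks into five positions at 0, 0.524, 1.047, 1.571 and 2.094 and is stopped just beyond the first and the last. The first two are marked by plain white ticks, the other three by coloured dots; which dot is where differs
- dial_grip (a point): on the dial's axis, at the height to grip, 85 mm above the table. The black dial has a round skirt 62 mm across and on it an upright bar grip 60 mm long and 16 mm thick, from 65 to 99 mm above the table. The x axis points along the bar toward the end with the white pointer line; z up
- dial_pointer (a point): point in line with the dial's white pointer line, 46 mm from its axis, on the console's top: over a dot's centre when the dial points at that dot
- dot_blue: blue flat dot 16 mm across on the console beside the dial, 46 mm from the dial's axis; origin at its centre, underside
- dot_yellow: yellow dot, as the blue one
- dot_red: red dot, as the blue one
- key_white (a joint): the white button, primes the rinser (a spring push button, cap 30 mm across in a round black housing 46 mm across): 0 = up, 0.006 = fully down (m); takes about 5 N
- key_green (a joint): the green button, starts the rinse (a spring push button, cap 30 mm across in a round black housing 46 mm across): 0 = up, 0.006 = fully down (m); takes about 5 N
- key_red (a joint): the red button, stops the rinser: not to be pressed (a spring push button, cap 30 mm across in a round black housing 46 mm across): 0 = up, 0.006 = fully down (m); takes about 5 N
- key_white_top (a point): centre of the top of the white button's cap, button up (it sinks with the cap); 73 mm above the table
- key_green_top (a point): centre of the top of the green button's cap, button up (it sinks with the cap); 73 mm above the table
- key_red_top (a point): centre of the top of the red button's cap, button up (it sinks with the cap); 73 mm above the table
- portafilter: filter holder with a black handle and metal head, 227 mm long, 92 mm wide, 72 mm high; origin under its middle; bystander
- blue_cup: pale blue cup with a handle, 61x89x52 mm; origin under its middle; bystander

How it is judged:
On the way, in this order (a step that is already met when the one before it is completed fails the run):
1. the tamper stands upright and released on the middle of the grate (horizontal distance between tamper and grate below 0.02 m and z of tamper in the frame of grate between -0.004 and 0.005 m and angle between tamper's own z axis and vertical below 0.08 rad and linear speed of tamper below 0.02 m/s and contact force between the fingers and tamper below 0.2 N), for 0.2 s.
2. the dial points at the blue dot (horizontal distance between dial_pointer and dot_blue below 0.007 m and not (velocity of joint dial above 0.3 rad/s or velocity of joint dial below -0.3 rad/s)), for 0.2 s.
3. the white button is pressed fully, the dial still at the blue dot (value of joint key_white above 0.0045 m and value of joint key_green below 0.0015 m and horizontal distance between dial_pointer and dot_blue below 0.007 m), for 0.02 s.
4. the white button has come up and the green button is pressed fully, the dial still at the blue dot (value of joint key_green above 0.0045 m and value of joint key_white below 0.0015 m and horizontal distance between dial_pointer and dot_blue below 0.007 m), for 0.02 s.
At the end, for the whole second after the job is handed in: The tamper stands still, upright (within 0.08 rad) and released on the grate, its centre within 20 mm of the grate's centre; the dial's pointer point is within 7 mm of the blue dot's centre; all three buttons are up (within 1.5 mm) (all of step 1 and horizontal distance between dial_pointer and dot_blue below 0.007 m and value of joint each of key_white, key_green, key_red below 0.0015 m and angular speed of tamper below 0.2 rad/s); the robot touches nothing.
It fails at once if the red button is pressed (3 mm or more) (value of joint key_red above 0.003 m).
It fails at once if the white and green buttons are pressed together (value of joint each of key_white, key_green above 0.003 m).
It fails at once if the tamper is dropped (falls free faster than 0.7 m/s) (linear speed of tamper above 0.7 m/s and contact force between the fingers and tamper below 0.1 N and height (world z) of tamper above 0.002 m).
It fails at once if a bystander is moved more than 30 mm (distance of any of portafilter, blue_cup from where it was at the start of the episode above 0.03 m).
It also fails if it takes over 51 s, if anything falls off the work surface, if the arm or the gripper's body presses on something with over 40 N, if the wrist force passes 120 N, or if a joint passes its speed limit or range.

## Working session

There is one attempt and no reset: what is moved stays moved. The work goes in short steps, Python scripts to look and compute and a tool call to move; the robot and the scene stay as the last step left them, time stands still between calls to the robot, and variables do not carry over. Pictures are saved under pics/ and viewed, at most 13 in all, crops included, and the job is handed in when it is done.

Besides the shell and the picture viewer there is one more tool, called after "Request:" as name(argument=value, ...), one argument or row to a line, values as JSON. send_rows: Moves the arm, as the interface text tells. Its arguments: {"type":"object","properties":{"deltas":{"type":"array"},"grip_force":{"type":"number"}},"required":["deltas"]}

```bash
mkdir -p pics; cat > h.py <<'E'
import numpy as np, cv2
from scipy.spatial.transform import Rotation as R
from plant import robot
def world(name, depth=None):
    c=robot.get_calibration(name); K=np.array(c['K']); 
    v,u=np.mgrid[0:420,0:560]
    p=np.stack([(u-K[0,2])/K[0,0]*depth,(v-K[1,2])/K[1,1]*depth,depth],-1)
    return p@R.from_euler('xyz',c['orientation']).as_matrix().T+np.array(c['xyz'])
E
python3 - <<'E'
from h import *
for n in ('scene','top'):
    im,d=robot.read_camera(n); np.savez(n+'.npz',im=im,d=d,W=world(n,d))
    cv2.imwrite(f'pics/{n}.png',im[...,::-1]); c=robot.get_calibration(n); print(n,c)
print(robot.get_obs())
E
```

```text
scene {'K': array([[440.24632829,   0.        , 275.31743875],
       [  0.        , 440.24632829, 210.77173207],
       [  0.        ,   0.        ,   1.        ]]), 'xyz': array([-0.27707364, -0.59708045,  0.86456041]), 'orientation': array([-2.23362514, -0.01597584, -0.93499699])}
top {'K': array([[440.80751454,   0.        , 281.77271721],
       [  0.        , 440.80751454, 204.9366867 ],
       [  0.        ,   0.        ,   1.        ]]), 'xyz': array([0.40105188, 0.02452085, 1.19425073]), 'orientation': array([-3.00057849, -0.01682961, -1.56877651])}
{'time_s': 0.1, 'joints': array([-1.23202947,  0.39911156,  0.04505352,  1.53776079, -0.01867832,
        1.20691011, -0.0506909 ]), 'qvel': array([-0.00085281, -0.00132054, -0.00107127, -0.00185333,  0.00028   ,
        0.00099945,  0.00049123]), 'effort': array([ 3.23503984e-03, -4.76267874e+01,  1.37034483e+00, -2.54950851e+01,
        1.21093556e-02,  5.05148404e-03,  1.31362637e-05]), 'position': array([0.27530297, 0.58820543, 0.24136886]), 'orientation': array([-3.13983017e+00,  1.48892285e-04,  2.70393882e+00]), 'contact_force': array([-1.16907657,  0.83438038,  0.77741021]), 'wrist_torque': array([-0.05994243, -0.01918326, -0.01035439]), 'grip_force': 0.0, 'width': 1.0001298220124668}
```

View pics/top.png

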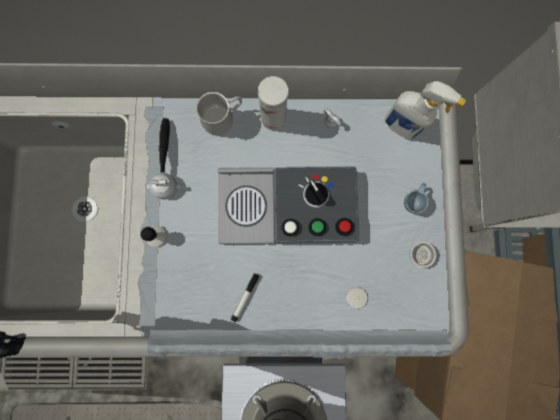

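View pics/scene.png

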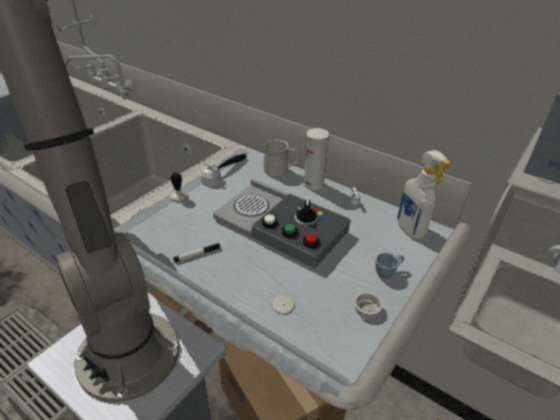

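The top picture shows the tamper at (153,235), grate (246,205), dial (316,193), white, green and red buttons at (291,227), (318,227), (345,227), and the dots up and right of the dial. The portafilter head is at (162,185), close to the tamper. Next I'll measure these.

```bash
python3 - <<'E'
from h import *
z=np.load('top.npz'); im,W=z['im'],z['W']; hsv=cv2.cvtColor(im,cv2.COLOR_RGB2HSV).astype(int)
def reg(n,u0,u1,v0,v1,f):
    w=W[v0:v1,u0:u1].reshape(-1,3); h=hsv[v0:v1,u0:u1].reshape(-1,3)
    m=f(w,h); q=w[m]
    if len(q): print(n,len(q),'mean',q.mean(0).round(4),'mid',((q.max(0)+q.min(0))/2).round(4),'ext',np.ptp(q,axis=0).round(3),'z',np.median(q[:,2]).round(4))
hue=lambda a,b:(lambda w,h:(h[:,0]>=a)&(h[:,0]<=b)&(h[:,1]>120)&(h[:,2]>60))
zr=lambda a,b:(lambda w,h:(w[:,2]>a)&(w[:,2]<b))
reg('table',180,210,250,300,zr(-1,1))
reg('tamper top',135,175,215,255,zr(.075,.12))
reg('tamper mid',135,175,215,255,zr(.035,.075))
reg('tamper base',135,175,215,255,zr(.012,.036))
reg('pf',140,180,110,205,zr(.015,.1))
reg('green',305,330,215,240,hue(45,80))
reg('redb',335,357,215,240,lambda w,h:((h[:,0]<8)|(h[:,0]>172))&(h[:,1]>120))
reg('white',280,303,215,240,lambda w,h:(h[:,1]<60)&(h[:,2]>150))
reg('dotred',300,340,168,195,lambda w,h:((h[:,0]<8)|(h[:,0]>172))&(h[:,1]>120))
reg('dotyel',300,340,168,195,hue(18,35))
reg('dotblue',300,340,168,195,hue(100,125))
reg('dialbar',295,340,172,215,zr(.085,.12))
reg('rinser',205,370,155,255,zr(.02,.12))
reg('console',275,370,155,255,zr(.048,.06))
reg('tray',205,276,155,255,zr(.024,.045))
reg('upstand',205,276,155,255,zr(.037,.045))
c=im[150:260,205:370,::-1]; cv2.imwrite('pics/a.png',cv2.resize(c,None,fx=4.8,fy=4.8,interpolation=cv2.INTER_CUBIC))
E
```

```text
table 1498 mean [ 0.3823  0.2375 -0.0014] mid [ 3.826e-01  2.377e-01 -1.000e-04] ext [0.13  0.082 0.015] z -0.0015
tamper top 177 mean [0.4859 0.3439 0.0842] mid [0.4867 0.3457 0.0839] ext [0.036 0.037 0.017] z 0.0848
tamper mid 19 mean [0.4856 0.3314 0.0654] mid [0.4861 0.3331 0.06  ] ext [0.033 0.011 0.029] z 0.0694
tamper base 102 mean [0.4859 0.3368 0.0147] mid [0.4877 0.3383 0.018 ] ext [0.051 0.039 0.012] z 0.0142
pf 995 mean [0.6695 0.3242 0.0377] mid [0.6983 0.3264 0.0442] ext [0.223 0.067 0.058] z 0.0358
green 121 mean [ 0.5045 -0.0839  0.0834] mid [ 0.4601 -0.038   0.6279] ext [0.118 0.125 1.133] z 0.0754
redb 140 mean [ 0.5055 -0.1526  0.0892] mid [ 0.462  -0.0741  0.6278] ext [0.122 0.197 1.133] z 0.0745
white 97 mean [ 0.502  -0.0138  0.0983] mid [ 0.4587 -0.0017  0.6294] ext [0.115 0.053 1.13 ] z 0.0752
dotred 28 mean [ 0.6307 -0.0786  0.0961] mid [ 0.5234 -0.0326  0.6225] ext [0.245 0.114 1.144] z 0.0551
dotyel 30 mean [ 0.6253 -0.1017  0.0936] mid [ 0.5215 -0.0446  0.6209] ext [0.241 0.138 1.147] z 0.056
dotblue 26 mean [ 0.6163 -0.1224  0.0556] mid [ 0.6164 -0.1226  0.0558] ext [0.011 0.014 0.01 ] z 0.0559
dialbar 161 mean [ 0.5928 -0.0822  0.097 ] mid [ 0.5935 -0.0825  0.0947] ext [0.055 0.041 0.019] z 0.0975
rinser 10531 mean [ 0.5657 -0.0084  0.0468] mid [ 0.5672 -0.008   0.0621] ext [0.205 0.372 0.084] z 0.0521
console 4954 mean [ 0.5729 -0.0833  0.0541] mid [ 0.5691 -0.0851  0.054 ] ext [0.2   0.218 0.012] z 0.0541
tray 3928 mean [0.5603 0.1015 0.0301] mid [0.566  0.1018 0.0344] ext [0.202 0.152 0.021] z 0.0298
upstand 83 mean [0.6087 0.1061 0.0393] mid [0.5934 0.1019 0.0409] ext [0.148 0.152 0.008] z 0.0384
```

View pics/a.png

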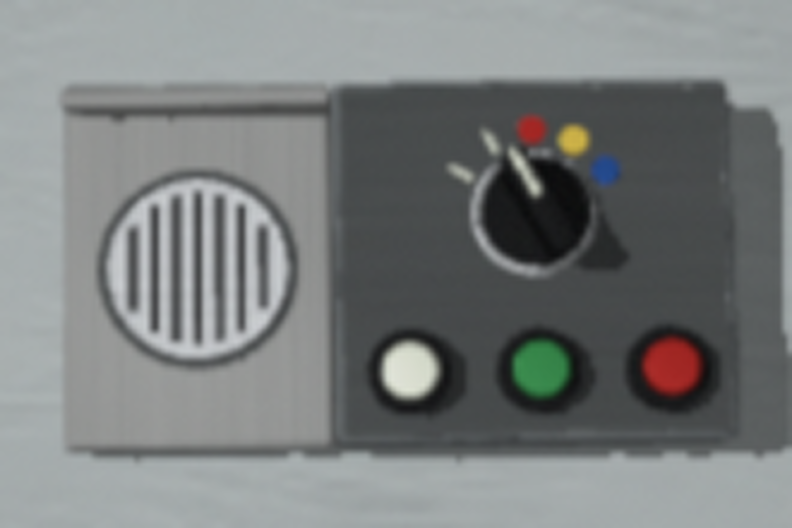

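The enlarged crop shows the pointer at the second white tick and blue as the last (clockwise) dot, so the turn needed is about +1.57 rad clockwise. In crop pixels, the grate is at (198,268), dial axis (534,213), white (409,370), green (541,367).

```bash
cat >> h.py <<'E'
def ray(name,u,v,z):
    c=robot.get_calibration(name); K=np.array(c['K'])
    d=R.from_euler('xyz',c['orientation']).as_matrix()@np.array([(u-K[0,2])/K[0,0],(v-K[1,2])/K[1,1],1]); o=np.array(c['xyz'])
    return o+d*(z-o[2])/d[2]
E
python3 - <<'E'
from h import *
for n,u,v,z in [('grate',198,268,.034),('white',409,370,.073),('green',541,367,.073),('red',672,366,.073),('skirt',534,213,.065),('dotb',605,170,.056),('doty',573,140,.056),('dotr',531,130,.056),('tick2',490,141,.055),('ptr tip',514,149,.099),('ptr in',538,192,.099),
 ('TL',65,113,.03),('BL',68,447,.03),('BRc',734,440,.055),('TRc',724,84,.055),('TLc',334,89,.055),('BLc',335,444,.055)]:
    print(n,ray('top',205+u/4.8,150+v/4.8,z)[:2].round(4))
z=np.load('scene.npz'); im,W=z['im'],z['W']
for n,(u0,u1,v0,v1) in {'tamper':(160,195,165,208)}.items():
    w=W[v0:v1,u0:u1].reshape(-1,3)
    for a,b in((.012,.034),(.04,.1),(.08,.12)):
        q=w[(w[:,2]>a)&(w[:,2]<b)]; print(n,a,len(q),q.mean(0).round(4),q.min(0).round(4),q.max(0).round(4))
s=lambda n,u0,u1,v0,v1,f:0
cv2.imwrite('pics/b.png',cv2.resize(im[145:275,160:360,::-1],None,fx=4,fy=4,interpolation=cv2.INTER_CUBIC))
E
```

```text
grate [0.563  0.0996]
white [ 0.5033 -0.0157]
green [ 0.5051 -0.086 ]
red [ 0.5059 -0.1559]
skirt [ 0.5895 -0.0838]
dotb [ 0.6151 -0.1238]
doty [ 0.6318 -0.1064]
dotr [ 0.6372 -0.0834]
tick2 [ 0.6312 -0.0609]
ptr tip [ 0.618  -0.0702]
ptr in [ 0.5951 -0.0827]
TL [0.6509 0.1755]
BL [0.4642 0.1697]
BRc [ 0.4677 -0.1916]
TRc [ 0.6639 -0.1904]
TLc [0.6598 0.0249]
BLc [0.4649 0.0235]
tamper 0.012 124 [0.4818 0.3406 0.0175] [0.4582 0.3178 0.0122] [0.5113 0.3752 0.0316]
tamper 0.04 166 [0.4803 0.3388 0.074 ] [0.4664 0.3236 0.0407] [0.501  0.3595 0.0938]
tamper 0.08 75 [0.4821 0.3414 0.088 ] [0.4664 0.3239 0.0803] [0.501  0.3595 0.0938]
```

View pics/b.png

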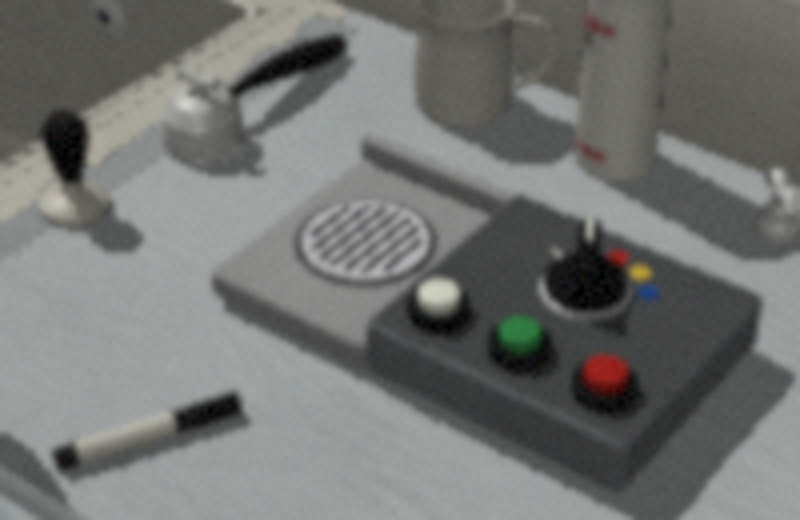

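```bash
cat >> h.py <<'E'
def go(x,y,z,yaw=None):
    o=robot.get_obs(); p=o['position']; M=R.from_euler('xyz',o['orientation']).as_matrix()
    dy=0 if yaw is None else (o['orientation'][2]-yaw+np.pi)%(2*np.pi)-np.pi
    print('t',round(o['time_s'],2),'pos',p.round(4),'rpy',o['orientation'].round(4),'tool d',(M.T@(np.array([x,y,z])-p)).round(4),'twist',round(dy,4),'w',o['width'].round(3),'F',o['contact_force'].round(1),'g',round(o['grip_force'],1))
E
python3 - <<'E'
from h import *
for n,u,v,z in [('grate',366,239,.034),('white',439,293,.073),('green',520,331,.073),('red',606,372,.073),('dotb',649,292,.056),('tampertop',65,122,.085)]:
    print(n,ray('scene',160+u/4,145+v/4,z)[:2].round(4))
go(.485,.3437,.242)
E
```

```text
grate [0.5662 0.101 ]
white [ 0.5087 -0.0131]
green [ 0.5095 -0.0832]
red [ 0.5097 -0.1541]
dotb [ 0.6203 -0.1218]
tampertop [0.4882 0.3446]Traceback (most recent call last):
  File "<stdin>", line 4, in <module>
  File "h.py", line 16, in go
    print('t',round(o['time_s'],2),'pos',p.round(4),'rpy',o['orientation'].round(4),'tool d',(M.T@(np.array([x,y,z])-p)).round(4),'twist',round(dy,4),'w',o['width'].round(3),'F',o['contact_force'].round(1),'g',round(o['grip_force'],1))
                                                                                                                                                          ^^^^^^^^^^^^^^^^
AttributeError: 'float' object has no attribute 'round'
```

Request:
send_rows(
  deltas=[
    {"tx":-0.036,"ty":-0.0165},
    {"tx":-0.036,"ty":-0.0165},
    {"tx":-0.036,"ty":-0.0165},
    {"tx":-0.036,"ty":-0.0165},
    {"tx":-0.036,"ty":-0.0165},
    {"tx":-0.036,"ty":-0.0165},
    {"tx":-0.036,"ty":-0.0165},
    {"tx":-0.036,"ty":-0.0165},
  ],
)

```text
invalid input
```

```bash
python3 - <<'E'
from h import *
o=robot.get_obs(); im,d=robot.read_camera('wrist'); cv2.imwrite('pics/w1.png',im[...,::-1])
c=robot.get_calibration('wrist'); print({k:np.array(v).round(4).tolist() for k,v in c.items()})
go(.485,.3437,.066)
E
```

```text
{'K': [[325.1923, 0.0, 270.6675], [0.0, 325.1923, 204.2124], [0.0, 0.0, 1.0]], 'T_tool_cam': [[-0.0005, -0.949, -0.3151, 0.0811], [1.0, -0.0008, 0.0007, 0.0013], [-0.0009, -0.3151, 0.949, -0.1326], [0.0, 0.0, 0.0, 1.0]]}Traceback (most recent call last):
  File "<stdin>", line 4, in <module>
  File "h.py", line 16, in go
    print('t',round(o['time_s'],2),'pos',p.round(4),'rpy',o['orientation'].round(4),'tool d',(M.T@(np.array([x,y,z])-p)).round(4),'twist',round(dy,4),'w',o['width'].round(3),'F',o['contact_force'].round(1),'g',round(o['grip_force'],1))
                                                                                                                                                          ^^^^^^^^^^^^^^^^
AttributeError: 'float' object has no attribute 'round'
```

View pics/w1.png

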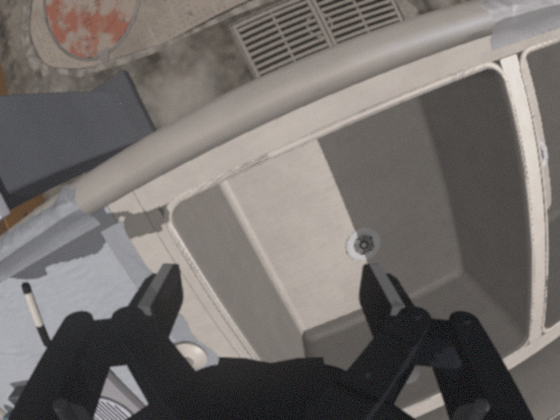

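The wrist picture is still from the start pose, over the sink, because the move was refused as "invalid input". I'll retry with every key filled in.

Request:
send_rows(
  deltas=[
    {"tx":-0.036,"ty":-0.016,"tz":0,"twist":0,"gripper":1},
    {"tx":-0.036,"ty":-0.016,"tz":0,"twist":0,"gripper":1},
    {"tx":-0.036,"ty":-0.016,"tz":0,"twist":0,"gripper":1},
    {"tx":-0.036,"ty":-0.016,"tz":0,"twist":0,"gripper":1},
    {"tx":-0.036,"ty":-0.016,"tz":0,"twist":0,"gripper":1},
    {"tx":-0.036,"ty":-0.016,"tz":0,"twist":0,"gripper":1},
    {"tx":-0.036,"ty":-0.016,"tz":0,"twist":0,"gripper":1},
    {"tx":-0.036,"ty":-0.016,"tz":0,"twist":0,"gripper":1},
  ],
  grip_force=40,
)

```text
time_s: 0.95
position: [0.4829, 0.3493, 0.2421]
orientation: [-3.141, -0.0, 2.704]
contact_force: [1.1, -0.2, 0.7]
width: 1.005
grip_force: 0.0
```

```bash
sed -i "s/o\['width'\].round(3)/round(o['width'],3)/" h.py; python3 - <<'E'
from h import *
im,d=robot.read_camera('wrist'); cv2.imwrite('pics/w2.png',im[...,::-1])
go(.486,.344,.066)
E
```

```text
t 1.0 pos [0.4889 0.3412 0.2423] rpy [-3.1385  0.0063  2.6933] tool d [0.0049 0.0018 0.1763] twist 0 w 0.997 F [ 3.7 -4.4  0.4] g 0.0
```

```bash
python3 - <<'E'
from h import *
o=robot.get_obs(); im,d=robot.read_camera('wrist'); cv2.imwrite('pics/w3.png',im[...,::-1])
c=robot.get_calibration('wrist'); K=c['K']; T=np.array(c['T_tool_cam'])
v,u=np.mgrid[0:420,0:560]; x=(u-K[0,2])/K[0,0]; y=(v-K[1,2])/K[1,1]; r=np.hypot(x,y)+1e-9
k=np.tan(np.minimum(r,1.5))/r; P=np.stack([x*k*d,y*k*d,d],-1)
P=P@T[:3,:3].T+T[:3,3]; M=R.from_euler('xyz',o['orientation']).as_matrix(); W=P@M.T+o['position']
near=(np.abs(W[...,0]-.486)<.05)&(np.abs(W[...,1]-.344)<.05)&(d>0)
for a,b in((-.02,.005),(.012,.034),(.034,.06),(.06,.075),(.075,.1)):
    m=near&(W[...,2]>a)&(W[...,2]<b); q=W[m]
    if len(q)>5: print(a,len(q),q.mean(0).round(4),q.min(0).round(4),q.max(0).round(4))
go(.486,.344,.066)
E
```

```text
-0.02 4623 [0.4811 0.3437 0.0017] [ 0.436   0.294  -0.0024] [0.536 0.394 0.005]
0.012 715 [0.4762 0.3531 0.0149] [0.4597 0.3229 0.012 ] [0.5054 0.3757 0.0196]
0.06 35 [0.471  0.3545 0.0712] [0.4676 0.3393 0.0672] [0.4819 0.3669 0.075 ]
0.075 1254 [0.4842 0.3493 0.0867] [0.4673 0.33   0.0754] [0.5049 0.3672 0.092 ]
t 1.05 pos [0.487  0.3435 0.2423] rpy [-3.1392  0.0042  2.6928] tool d [0.0019 0.0004 0.1763] twist 0 w 0.997 F [ 0.4 -0.   0.1] g 0.0
```

View pics/w3.png

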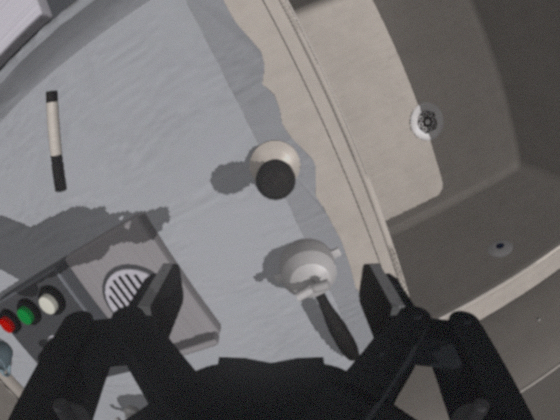

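The wrist picture shows the tamper at (275,178), clear of the portafilter, with its top at about (0.486, 0.346). That matches the top camera, so I'll go down.

Request:
send_rows(
  deltas=[
    {"tx":0.001,"ty":0.002,"tz":0.024,"twist":0,"gripper":1},
    {"tx":0,"ty":0,"tz":0.024,"twist":0,"gripper":1},
    {"tx":0,"ty":0,"tz":0.024,"twist":0,"gripper":1},
    {"tx":0,"ty":0,"tz":0.024,"twist":0,"gripper":1},
    {"tx":0,"ty":0,"tz":0.024,"twist":0,"gripper":1},
    {"tx":0,"ty":0,"tz":0.024,"twist":0,"gripper":1},
    {"tx":0,"ty":0,"tz":0.024,"twist":0,"gripper":1},
    {"tx":0,"ty":0,"tz":0.008,"twist":0,"gripper":1},
  ],
  grip_force=40,
)

```text
time_s: 1.85
position: [0.48, 0.3521, 0.0636]
orientation: [-3.137, -0.002, 2.704]
contact_force: [0.1, -1.0, -0.0]
width: 1.004
grip_force: 0.0
```

Request:
send_rows(
  deltas=[
    {"tx":0,"ty":0,"tz":0,"twist":0,"gripper":1},
    {"tx":0,"ty":0,"tz":0,"twist":0,"gripper":0.6},
    {"tx":0,"ty":0,"tz":0,"twist":0,"gripper":0.5},
    {"tx":0,"ty":0,"tz":0,"twist":0,"gripper":0.4},
    {"tx":0,"ty":0,"tz":0,"twist":0,"gripper":0},
    {"tx":0,"ty":0,"tz":0,"twist":0,"gripper":0},
    {"tx":0,"ty":0,"tz":0,"twist":0,"gripper":0},
    {"tx":0,"ty":0,"tz":0,"twist":0,"gripper":0},
  ],
  grip_force=40,
)

```text
time_s: 2.65
position: [0.4825, 0.3526, 0.0676]
orientation: [3.141, 0.001, 2.703]
contact_force: [-1.9, -2.4, 5.2]
width: 0.412
grip_force: 39.5
```

```bash
python3 - <<'E'
from h import *
go(.565,.1,.190)
E
```

```text
t 2.65 pos [0.4825 0.3526 0.0676] rpy [3.1413e+00 5.0000e-04 2.7033e+00] tool d [-0.1819 -0.1937 -0.1224] twist 0 w 0.412 F [-1.9 -2.4  5.2] g 39.5
```

Request:
send_rows(
  deltas=[
    {"tx":0,"ty":0,"tz":-0.005,"twist":0,"gripper":0},
    {"tx":0,"ty":0,"tz":-0.01,"twist":0,"gripper":0},
    {"tx":0,"ty":0,"tz":-0.02,"twist":0,"gripper":0},
    {"tx":0,"ty":0,"tz":-0.02,"twist":0,"gripper":0},
    {"tx":0,"ty":0,"tz":-0.02,"twist":0,"gripper":0},
    {"tx":0,"ty":0,"tz":-0.015,"twist":0,"gripper":0},
    {"tx":0,"ty":0,"tz":-0.01,"twist":0,"gripper":0},
    {"tx":0,"ty":0,"tz":0,"twist":0,"gripper":0},
  ],
  grip_force=60,
)

```text
time_s: 3.45
position: [0.4827, 0.3535, 0.1677]
orientation: [3.139, 0.001, 2.704]
contact_force: [1.2, 0.5, -5.3]
width: 0.41
grip_force: 60.6
```

Request:
send_rows(
  deltas=[
    {"tx":0,"ty":0,"tz":0,"twist":0,"gripper":0},
    {"tx":0,"ty":0,"tz":0,"twist":0,"gripper":0},
    {"tx":0,"ty":0,"tz":0,"twist":0,"gripper":0},
  ],
  grip_force=60,
)

```text
time_s: 3.75
position: [0.4815, 0.3526, 0.1652]
orientation: [-3.14, -0.001, 2.704]
contact_force: [-0.3, 0.3, -4.5]
width: 0.407
grip_force: 60.6
```

```bash
cat >> h.py <<'E'
def wristW():
    o=robot.get_obs(); im,d=robot.read_camera('wrist')
    c=robot.get_calibration('wrist'); K=c['K']; T=np.array(c['T_tool_cam'])
    v,u=np.mgrid[0:420,0:560]; x=(u-K[0,2])/K[0,0]; y=(v-K[1,2])/K[1,1]; r=np.hypot(x,y)+1e-9
    k=np.tan(np.minimum(r,1.5))/r; P=np.stack([x*k*d,y*k*d,d],-1)
    P=P@T[:3,:3].T+T[:3,3]; return im,d,P,P@R.from_euler('xyz',o['orientation']).as_matrix().T+o['position']
E
python3 - <<'E'
from h import *
go(.565,.1,.190)
im,d,P,W=wristW(); c=im[:,:,::-1].copy()
a,da=robot.read_camera('scene'); b=cv2.resize(a[120:220,140:240,::-1],(420,420),interpolation=cv2.INTER_CUBIC)
cv2.imwrite('pics/g.png',cv2.resize(np.hstack([c[:, :480],b]),None,fx=.85,fy=.85))
E
```

```text
t 3.75 pos [0.4815 0.3526 0.1652] rpy [-3.1398e+00 -8.0000e-04  2.7039e+00] tool d [-0.1826 -0.1934 -0.0246] twist 0 w 0.407 F [-0.3  0.3 -4.5] g 60.6
```

View pics/g.png

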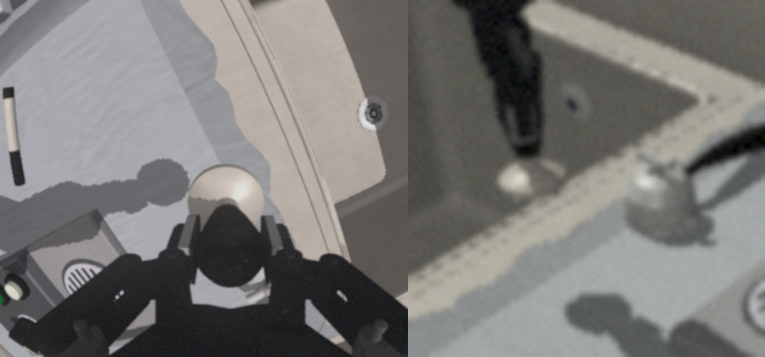

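The picture shows the tamper hanging upright between the pads (wrist picture, about (226,230)), and the wrist carries −4.5 N, so the grasp holds. I'll measure the base's offset in the tool frame while carrying it.

```bash
python3 - <<'E'
from h import *
im,d,P,W=wristW()
m=(d>0)&(abs(P[...,0]-.01)<.045)&(abs(P[...,1])<.04)&(P[...,2]>.03)&(P[...,2]<.075)
for a in np.arange(.03,.075,.005):
    q=P[m&(P[...,2]>=a)&(P[...,2]<a+.005)]
    if len(q)>20: print(round(a,3),len(q),'min',q.min(0).round(4),'max',q.max(0).round(4))
q=P[m]; 
# outer edge circle fit
ang=np.arctan2(q[:,1]+.0,q[:,0]); e=[]
for t in np.arange(-1.2,1.2,.1):
    s=q[abs(ang-t)<.05]
    if len(s)>5: e.append(s[np.argmax(np.hypot(s[:,0],s[:,1]))])
e=np.array(e); A=np.c_[2*e[:,:2],np.ones(len(e))]; s=np.linalg.lstsq(A,(e[:,:2]**2).sum(1),rcond=None)[0]
print('circle',s[:2].round(4),np.sqrt(s[2]+s[0]**2+s[1]**2).round(4),e[:,2].round(3))
E
```

```text
0.03 21 min [ 0.0019 -0.0086  0.0304] max [0.0062 0.0049 0.0334]
0.035 48 min [-0.0006 -0.0089  0.0365] max [0.0041 0.0045 0.0399]
0.04 99 min [-0.0025 -0.0098  0.0401] max [0.0043 0.007  0.045 ]
0.045 862 min [-0.0154 -0.0221  0.045 ] max [0.0138 0.0154 0.05  ]
0.05 2297 min [-0.0247 -0.0302  0.05  ] max [0.0235 0.0226 0.055 ]
0.055 913 min [-0.0266 -0.0305  0.055 ] max [0.0241 0.0271 0.06  ]
0.06 148 min [ 0.0055 -0.0295  0.06  ] max [0.0242 0.0226 0.0647]
circle [-0.0047 -0.0022] 0.0286 [0.062 0.063 0.058 0.058 0.06  0.059 0.058 0.056 0.062 0.062 0.059 0.063
 0.063 0.06  0.062 0.064 0.057 0.058 0.056 0.062 0.059 0.061 0.058 0.057]
```

Request:
send_rows(
  deltas=[
    {"tx":-0.022,"ty":-0.024,"tz":0,"twist":0,"gripper":0},
    {"tx":-0.022,"ty":-0.024,"tz":0,"twist":0,"gripper":0},
    {"tx":-0.022,"ty":-0.024,"tz":0,"twist":0,"gripper":0},
    {"tx":-0.022,"ty":-0.024,"tz":0,"twist":0,"gripper":0},
    {"tx":-0.022,"ty":-0.024,"tz":0,"twist":0,"gripper":0},
    {"tx":-0.022,"ty":-0.024,"tz":0,"twist":0,"gripper":0},
    {"tx":-0.022,"ty":-0.024,"tz":0,"twist":0,"gripper":0},
    {"tx":-0.022,"ty":-0.024,"tz":0,"twist":0,"gripper":0},
  ],
  grip_force=60,
)

```text
time_s: 4.7
position: [0.5603, 0.1032, 0.1663]
orientation: [3.141, -0.0, 2.704]
contact_force: [0.5, 0.1, -5.4]
width: 0.41
grip_force: 60.8
```

Request:
send_rows(
  deltas=[
    {"tx":0,"ty":0,"tz":0,"twist":0,"gripper":0},
    {"tx":0,"ty":0,"tz":0,"twist":0,"gripper":0},
    {"tx":0,"ty":0,"tz":0,"twist":0,"gripper":0},
    {"tx":0,"ty":0,"tz":0,"twist":0,"gripper":0},
  ],
  grip_force=60,
)

```text
time_s: 5.1
position: [0.5598, 0.106, 0.1662]
orientation: [3.141, -0.001, 2.706]
contact_force: [0.3, -0.3, -4.7]
width: 0.406
grip_force: 60.9
```

```bash
python3 - <<'E'
from h import *
go(.561,.104,.103)
im,d,P,W=wristW(); np.savez('w4.npz',im=im,d=d,P=P,W=W)
cv2.imwrite('pics/w4.png',im[...,::-1])
E
```

```text
t 5.1 pos [0.5598 0.106  0.1662] rpy [ 3.1411e+00 -6.0000e-04  2.7062e+00] tool d [-0.002  -0.0013  0.0632] twist 0 w 0.406 F [ 0.3 -0.3 -4.7] g 60.9
```

View pics/w4.png

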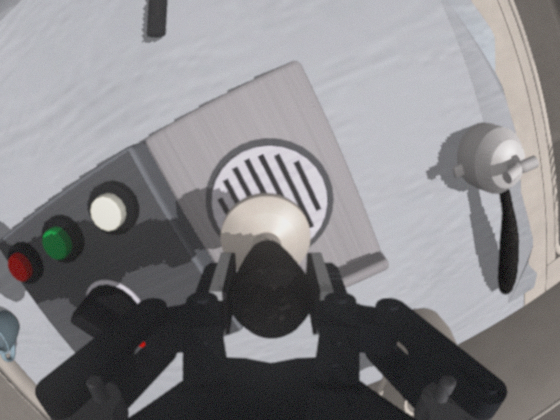

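The wrist picture shows the tamper over the grate, whose rim runs through about (208,195), (270,138), (332,195). I'll check the grate's centre from these rim points.

```bash
cat >> h.py <<'E'
def wray(u,v,z,pos,rpy):
    c=robot.get_calibration('wrist'); K=c['K']; T=np.array(c['T_tool_cam'])
    x=np.array([(u-K[0,2])/K[0,0],(v-K[1,2])/K[1,1]]); r=np.hypot(*x); d=np.r_[x/r*np.sin(r),np.cos(r)]
    M=R.from_euler('xyz',rpy).as_matrix(); d=M@T[:3,:3]@d; o=M@T[:3,3]+pos
    return o+d*(z-o[2])/d[2]
E
python3 - <<'E'
from h import *
o=robot.get_obs(); pose=(o['position'],o['orientation'])
q=np.array([wray(u,v,.034,*pose)[:2] for u,v in[(208,195),(270,138),(332,195),(225,158),(315,157),(318,236)]])
s=np.linalg.lstsq(np.c_[2*q,np.ones(len(q))],(q**2).sum(1),rcond=None)[0]
print('grate',s[:2].round(4),np.sqrt(s[2]+s[:2]@s[:2]).round(4))
for n,u,v in[('white',108,213),('green',58,241),('red',20,267)]: print(n,wray(u,v,.073,*pose)[:2].round(4))
M=R.from_euler('xyz',pose[1]).as_matrix(); print('tamper',(pose[0]+M@[-.0047,-.0022,.06]).round(4))
E
```

```text
grate [0.5641 0.1052] 0.0537
white [ 0.5061 -0.0123]
green [ 0.5055 -0.0785]
red [ 0.5079 -0.1504]
tamper [0.5631 0.102  0.1062]
```

Request:
send_rows(
  deltas=[
    {"tx":0,"ty":0,"tz":0.015,"twist":0,"gripper":0},
    {"tx":0,"ty":0,"tz":0.015,"twist":0,"gripper":0},
    {"tx":0,"ty":0,"tz":0.015,"twist":0,"gripper":0},
    {"tx":0,"ty":0,"tz":0.01,"twist":0,"gripper":0},
    {"tx":0,"ty":0,"tz":0.005,"twist":0,"gripper":0},
    {"tx":0,"ty":0,"tz":0.001,"twist":0,"gripper":0},
    {"tx":0,"ty":0,"tz":0,"twist":0,"gripper":0},
    {"tx":0,"ty":0,"tz":0,"twist":0,"gripper":0},
  ],
  grip_force=60,
)

```text
time_s: 5.95
position: [0.5607, 0.1047, 0.1061]
orientation: [3.14, 0.001, 2.704]
contact_force: [-0.0, 0.6, -5.6]
width: 0.408
grip_force: 60.9
```

Request:
send_rows(
  deltas=[
    {"tx":0,"ty":0,"tz":0.001,"twist":0,"gripper":0},
    {"tx":0,"ty":0,"tz":0.001,"twist":0,"gripper":0},
    {"tx":0,"ty":0,"tz":0,"twist":0,"gripper":0},
  ],
  grip_force=60,
)

```text
time_s: 6.25
position: [0.56, 0.1045, 0.1033]
orientation: [3.141, -0.0, 2.704]
contact_force: [-0.1, 0.1, -3.9]
width: 0.41
grip_force: 61.0
```

Request:
send_rows(
  deltas=[
    {"tx":0,"ty":0,"tz":0.001,"twist":0,"gripper":0},
    {"tx":0,"ty":0,"tz":0.001,"twist":0,"gripper":0},
    {"tx":0,"ty":0,"tz":0,"twist":0,"gripper":0},
    {"tx":0,"ty":0,"tz":0,"twist":0,"gripper":0},
  ],
  grip_force=60,
)

```text
time_s: 6.65
position: [0.5605, 0.1043, 0.1018]
orientation: [3.141, 0.001, 2.704]
contact_force: [-0.2, -0.1, 0.1]
width: 0.407
grip_force: 61.4
```

Request:
send_rows(
  deltas=[
    {"tx":0,"ty":0,"tz":0.001,"twist":0,"gripper":0},
    {"tx":0,"ty":0,"tz":0.001,"twist":0,"gripper":0},
    {"tx":0,"ty":0,"tz":0,"twist":0,"gripper":0},
    {"tx":0,"ty":0,"tz":0,"twist":0,"gripper":0},
  ],
  grip_force=60,
)

```text
time_s: 7.05
position: [0.5611, 0.1039, 0.1017]
orientation: [3.14, 0.002, 2.703]
contact_force: [-3.9, -1.6, 12.0]
width: 0.408
grip_force: 62.5
```

It is in contact with the grate. I'll unload, open gently and go straight up.

Request:
send_rows(
  deltas=[
    {"tx":0,"ty":0,"tz":-0.001,"twist":0,"gripper":0},
    {"tx":0,"ty":0,"tz":0,"twist":0,"gripper":0.42},
    {"tx":0,"ty":0,"tz":0,"twist":0,"gripper":0.5},
    {"tx":0,"ty":0,"tz":0,"twist":0,"gripper":0.6},
    {"tx":0,"ty":0,"tz":0,"twist":0,"gripper":0.8},
    {"tx":0,"ty":0,"tz":0,"twist":0,"gripper":0.9},
    {"tx":0,"ty":0,"tz":0,"twist":0,"gripper":0.9},
    {"tx":0,"ty":0,"tz":0,"twist":0,"gripper":0.9},
  ],
  grip_force=40,
)

```text
time_s: 7.85
position: [0.5601, 0.1046, 0.1002]
orientation: [3.141, -0.0, 2.704]
contact_force: [0.5, 0.5, -0.3]
width: 0.901
grip_force: 0.0
```

Request:
send_rows(
  deltas=[
    {"tx":0,"ty":0,"tz":-0.01,"twist":0,"gripper":0.9},
    {"tx":0,"ty":0,"tz":-0.02,"twist":0,"gripper":0.9},
    {"tx":0,"ty":0,"tz":-0.03,"twist":0,"gripper":0.9},
    {"tx":0,"ty":0,"tz":-0.03,"twist":0,"gripper":0.9},
    {"tx":0,"ty":0,"tz":-0.03,"twist":0,"gripper":0.9},
    {"tx":0,"ty":0,"tz":0,"twist":0,"gripper":0.9},
    {"tx":0,"ty":0,"tz":0,"twist":0,"gripper":0.9},
    {"tx":0,"ty":0,"tz":0,"twist":0,"gripper":0.9},
  ],
  grip_force=40,
)

```text
time_s: 8.65
position: [0.5593, 0.1044, 0.2195]
orientation: [-3.141, -0.001, 2.704]
contact_force: [-0.3, -1.1, -1.7]
width: 0.901
grip_force: 0.0
```

```bash
python3 - <<'E'
from h import *
im,d,P,W=wristW(); cv2.imwrite('pics/w5.png',im[...,::-1])
near=(np.abs(W[...,0]-.563)<.05)&(np.abs(W[...,1]-.102)<.05)&(d>0)
for a,b in((.1,.14),):
    q=W[near&(W[...,2]>a)&(W[...,2]<b)]; print(len(q),q.mean(0).round(4),q.min(0).round(4),q.max(0).round(4))
go(.59,-.083,.22,np.radians(210.9))
E
```

```text
1828 [0.5603 0.1022 0.1196] [0.5449 0.0817 0.1003] [0.5819 0.119  0.1261]
t 8.7 pos [0.5592 0.1043 0.2191] rpy [-3.1401e+00 -1.9000e-03  2.7040e+00] tool d [-0.1073 -0.1566 -0.0008] twist -0.9769 w 0.894 F [ 0.  -0.2 -0.3] g 0.0
```

View pics/w5.png

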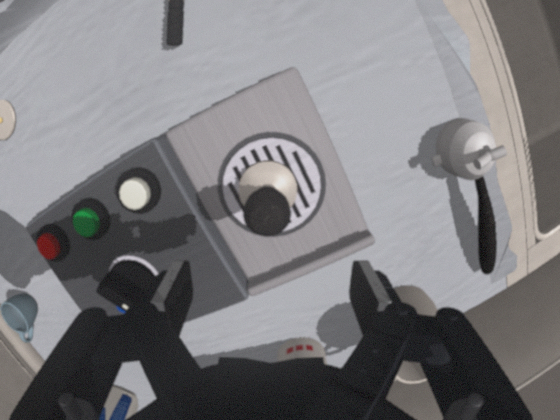

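The picture shows the tamper standing upright at (268,195) in the middle of the grate. Its top measures about (0.563, 0.100). Next is the dial.

Request:
send_rows(
  deltas=[
    {"tx":-0.018,"ty":-0.026,"tz":0,"twist":0,"gripper":0.9},
    {"tx":-0.018,"ty":-0.026,"tz":0,"twist":0,"gripper":0.9},
    {"tx":-0.018,"ty":-0.026,"tz":0,"twist":0,"gripper":0.9},
    {"tx":-0.018,"ty":-0.026,"tz":0,"twist":0,"gripper":0.9},
    {"tx":-0.018,"ty":-0.026,"tz":0,"twist":0,"gripper":0.9},
    {"tx":-0.018,"ty":-0.026,"tz":0,"twist":0,"gripper":0.9},
    {"tx":0,"ty":0,"tz":0,"twist":-0.14,"gripper":0.8},
    {"tx":0,"ty":0,"tz":0,"twist":-0.14,"gripper":0.7},
  ],
  grip_force=40,
)

```text
time_s: 9.5
position: [0.5909, -0.0843, 0.2188]
orientation: [-3.141, -0.003, 2.987]
contact_force: [-0.5, 0.9, 0.2]
width: 0.703
grip_force: 0.0
```

Request:
send_rows(
  deltas=[
    {"tx":0,"ty":0,"tz":0,"twist":-0.14,"gripper":0.6},
    {"tx":0,"ty":0,"tz":0,"twist":-0.14,"gripper":0.6},
    {"tx":0,"ty":0,"tz":0,"twist":-0.14,"gripper":0.6},
    {"tx":0,"ty":0,"tz":0,"twist":-0.14,"gripper":0.6},
    {"tx":0,"ty":0,"tz":0,"twist":-0.14,"gripper":0.6},
    {"tx":0,"ty":0,"tz":0,"twist":0,"gripper":0.6},
    {"tx":0,"ty":0,"tz":0,"twist":0,"gripper":0.6},
    {"tx":0,"ty":0,"tz":0,"twist":0,"gripper":0.6},
  ],
  grip_force=40,
)

```text
time_s: 10.3
position: [0.5915, -0.0826, 0.2198]
orientation: [3.141, -0.001, -2.601]
contact_force: [0.2, -0.4, -0.2]
width: 0.601
grip_force: 0.0
```

```bash
python3 - <<'E'
from h import *
go(.591,-.082,.082,np.radians(210.9)); print(robot.get_obs()['joints'].round(2))
im,d,P,W=wristW(); np.savez('w6.npz',W=W,im=im,P=P); cv2.imwrite('pics/w6.png',im[...,::-1])
m=(np.hypot(W[...,0]-.591,W[...,1]+.082)<.04)&(d>0)&(W[...,2]>.09)&(W[...,2]<.108); q=W[m]
print(len(q),q.mean(0).round(4)); r=cv2.minAreaRect((q[:,:2]*1000).astype(np.float32)); print(r)
t=W[(np.hypot(W[...,0]-.563,W[...,1]-.1)<.03)&(d>0)&(W[...,2]>.1)&(W[...,2]<.13)]; print(len(t))
E
```

```text
t 10.3 pos [ 0.5915 -0.0826  0.2198] rpy [ 3.1410e+00 -8.0000e-04 -2.6013e+00] tool d [1.000e-04 7.000e-04 1.378e-01] twist 0.001 w 0.601 F [ 0.2 -0.4 -0.2] g 0.0
[-0.08  0.33  0.19  1.7  -0.07  1.12  2.24]
1320 [ 0.5916 -0.0821  0.0997]
((592.83740234375, -81.24046325683594), (58.95452117919922, 15.308783531188965), 30.78076934814453)
1176
```

View pics/w6.png

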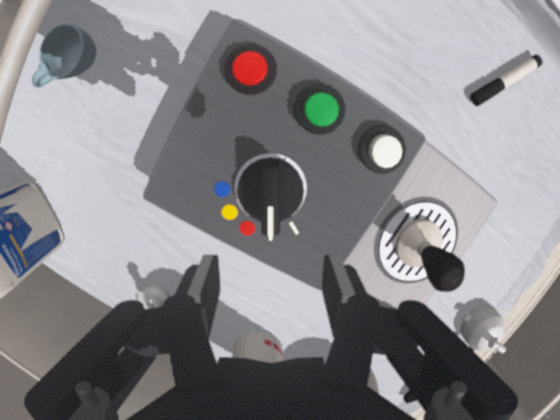

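The bar measures (0.5925, −0.0815), 59×15 mm, at 30.8°, and the tool is aligned with it. In the wrist picture the pointer is at (270,225) and blue at (221,188), clockwise from it. Down and grip.

Request:
send_rows(
  deltas=[
    {"tx":-0.001,"ty":0,"tz":0.02,"twist":0,"gripper":0.6},
    {"tx":0,"ty":0,"tz":0.025,"twist":0,"gripper":0.6},
    {"tx":0,"ty":0,"tz":0.025,"twist":0,"gripper":0.6},
    {"tx":0,"ty":0,"tz":0.025,"twist":0,"gripper":0.6},
    {"tx":0,"ty":0,"tz":0.02,"twist":0,"gripper":0.6},
    {"tx":0,"ty":0,"tz":0.015,"twist":0,"gripper":0.6},
    {"tx":0,"ty":0,"tz":0.006,"twist":0,"gripper":0.6},
    {"tx":0,"ty":0,"tz":0,"twist":0,"gripper":0.6},
  ],
  grip_force=40,
)

```text
time_s: 11.15
position: [0.5923, -0.082, 0.0837]
orientation: [3.141, -0.001, -2.6]
contact_force: [-0.1, -0.6, 0.2]
width: 0.601
grip_force: 0.0
```

Request:
send_rows(
  deltas=[
    {"tx":0,"ty":0,"tz":0,"twist":0,"gripper":0.45},
    {"tx":0,"ty":0,"tz":0,"twist":0,"gripper":0.35},
    {"tx":0,"ty":0,"tz":0,"twist":0,"gripper":0.25},
    {"tx":0,"ty":0,"tz":0,"twist":0,"gripper":0.15},
    {"tx":0,"ty":0,"tz":0,"twist":0,"gripper":0},
    {"tx":0,"ty":0,"tz":0,"twist":0,"gripper":0},
    {"tx":0,"ty":0,"tz":0,"twist":0,"gripper":0},
    {"tx":0,"ty":0,"tz":0,"twist":0,"gripper":0},
  ],
  grip_force=40,
)

```text
time_s: 11.95
position: [0.5932, -0.0822, 0.0852]
orientation: [-3.141, 0.001, -2.599]
contact_force: [-1.3, -0.6, 6.0]
width: 0.18
grip_force: 41.8
```

Request:
send_rows(
  deltas=[
    {"tx":0,"ty":0,"tz":0,"twist":0.1,"gripper":0},
    {"tx":0,"ty":0,"tz":0,"twist":0.1,"gripper":0},
    {"tx":0,"ty":0,"tz":0,"twist":0.1,"gripper":0},
    {"tx":0,"ty":0,"tz":0,"twist":0.1,"gripper":0},
    {"tx":0,"ty":0,"tz":0,"twist":0.1,"gripper":0},
    {"tx":0,"ty":0,"tz":0,"twist":0.1,"gripper":0},
    {"tx":0,"ty":0,"tz":0,"twist":0.1,"gripper":0},
    {"tx":0,"ty":0,"tz":0,"twist":0.1,"gripper":0},
  ],
  grip_force=40,
)

```text
time_s: 12.75
position: [0.5933, -0.0824, 0.0852]
orientation: [3.141, 0.001, 2.88]
contact_force: [-1.8, -0.1, 5.4]
width: 0.181
grip_force: 42.0
```

Request:
send_rows(
  deltas=[
    {"tx":0,"ty":0,"tz":0,"twist":0.1,"gripper":0},
    {"tx":0,"ty":0,"tz":0,"twist":0.1,"gripper":0},
    {"tx":0,"ty":0,"tz":0,"twist":0.1,"gripper":0},
    {"tx":0,"ty":0,"tz":0,"twist":0.1,"gripper":0},
    {"tx":0,"ty":0,"tz":0,"twist":0.1,"gripper":0},
    {"tx":0,"ty":0,"tz":0,"twist":0.1,"gripper":0},
    {"tx":0,"ty":0,"tz":0,"twist":0.1,"gripper":0},
    {"tx":0,"ty":0,"tz":0,"twist":0.07,"gripper":0},
  ],
  grip_force=40,
)

```text
time_s: 13.55
position: [0.5931, -0.0825, 0.0852]
orientation: [3.141, 0.001, 2.11]
contact_force: [-1.6, 0.0, 5.9]
width: 0.178
grip_force: 42.0
```

Request:
send_rows(
  deltas=[
    {"tx":0,"ty":0,"tz":0,"twist":0,"gripper":0},
    {"tx":0,"ty":0,"tz":0,"twist":0,"gripper":0},
    {"tx":0,"ty":0,"tz":0,"twist":0,"gripper":0},
    {"tx":0,"ty":0,"tz":0,"twist":0,"gripper":0},
  ],
  grip_force=40,
)

```text
time_s: 13.95
position: [0.5932, -0.0825, 0.0852]
orientation: [3.141, 0.001, 2.114]
contact_force: [-1.9, 0.1, 7.2]
width: 0.18
grip_force: 42.1
```

Turned by 1.57 rad. Now release, lift and check the pointer.

Request:
send_rows(
  deltas=[
    {"tx":0,"ty":0,"tz":0,"twist":0,"gripper":0.3},
    {"tx":0,"ty":0,"tz":0,"twist":0,"gripper":0.5},
    {"tx":0,"ty":0,"tz":0,"twist":0,"gripper":0.6},
    {"tx":0,"ty":0,"tz":0,"twist":0,"gripper":0.6},
    {"tx":0,"ty":0,"tz":-0.02,"twist":0,"gripper":0.6},
    {"tx":0,"ty":0,"tz":-0.03,"twist":0,"gripper":0.6},
    {"tx":0,"ty":0,"tz":-0.03,"twist":0,"gripper":0.6},
    {"tx":0,"ty":0,"tz":-0.03,"twist":0,"gripper":0.6},
  ],
  grip_force=40,
)

```text
time_s: 14.75
position: [0.5924, -0.0821, 0.1952]
orientation: [-3.141, -0.0, 2.114]
contact_force: [0.8, 0.8, -0.9]
width: 0.6
grip_force: 0.0
```

Request:
send_rows(
  deltas=[
    {"tx":0,"ty":0,"tz":-0.02,"twist":0,"gripper":0.3},
    {"tx":0,"ty":0,"tz":0,"twist":0,"gripper":0},
    {"tx":0,"ty":0,"tz":0,"twist":0,"gripper":0},
    {"tx":0,"ty":0,"tz":0,"twist":0,"gripper":0},
  ],
  grip_force=40,
)

```text
time_s: 15.15
position: [0.5917, -0.0818, 0.2127]
orientation: [-3.139, -0.002, 2.114]
contact_force: [-0.2, -1.1, -0.3]
width: 0.001
grip_force: 0.0
```

```bash
python3 - <<'E'
from h import *
im,d,P,W=wristW(); np.savez('w7.npz',W=W,im=im,P=P); cv2.imwrite('pics/w7.png',im[...,::-1])
m=(np.hypot(W[...,0]-.592,W[...,1]+.082)<.035)&(d>0)&(W[...,2]>.09)&(W[...,2]<.108); q=W[m]
print(len(q),q.mean(0).round(4)); print(cv2.minAreaRect((q[:,:2]*1000).astype(np.float32)))
hsv=cv2.cvtColor(im,cv2.COLOR_RGB2HSV).astype(int); H,S,V=hsv[...,0],hsv[...,1],hsv[...,2]
box=(d>0)&(W[...,0]>.47)&(W[...,0]<.66)&(abs(W[...,1]+.08)<.11)
for n,c,z0,z1 in[('blue',(H>100)&(H<125)&(S>150),.05,.065),('green',(H>45)&(H<85)&(S>120),.068,.085),('red',((H<6)|(H>174))&(S>120),.068,.085),('white',(S<60)&(V>140),.070,.08)]:
    q=W[box&c&(W[...,2]>z0)&(W[...,2]<z1)&((W[...,0]<.53)|(n=='blue'))]; 
    if len(q): print(n,len(q),q.mean(0).round(4),np.ptp(q,axis=0).round(3))
go(.506,-.013,.1)
E
```

```text
1372 [ 0.5919 -0.0786  0.0995]
((592.844482421875, -80.38465118408203), (15.191431045532227, 59.29703140258789), 31.51860237121582)
blue 32 [ 0.6188 -0.124   0.0578] [0.01  0.009 0.003]
green 932 [ 0.5072 -0.0811  0.0772] [0.031 0.031 0.012]
red 790 [ 0.5084 -0.15    0.0766] [0.031 0.035 0.012]
white 957 [ 0.5058 -0.0122  0.0777] [0.029 0.029 0.009]
t 15.2 pos [ 0.5917 -0.0818  0.2127] rpy [-3.1392e+00 -1.6000e-03  2.1139e+00] tool d [ 0.103  -0.0375  0.1129] twist 0 w 0.002 F [ 0.9  0.7 -0.3] g 0.0
```

View pics/w7.png

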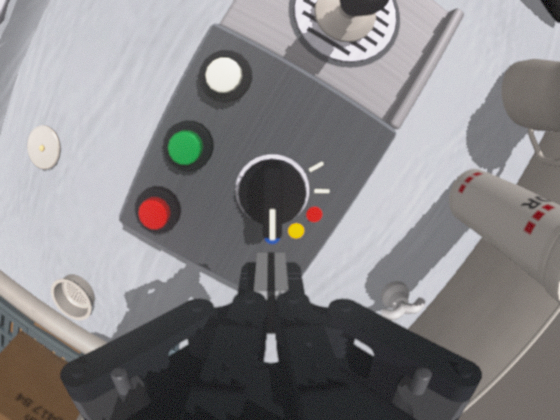

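The picture shows the pointer over the blue dot at (272,238), with the bar at −58.5°. The gripper is shut. Next is the white button at about (0.506, −0.013).

Request:
send_rows(
  deltas=[
    {"tx":0.0257,"ty":-0.0095,"tz":0,"twist":0,"gripper":0},
    {"tx":0.0257,"ty":-0.0095,"tz":0,"twist":0,"gripper":0},
    {"tx":0.0257,"ty":-0.0095,"tz":0,"twist":0,"gripper":0},
    {"tx":0.0257,"ty":-0.0095,"tz":0,"twist":0,"gripper":0},
    {"tx":0,"ty":0,"tz":0.04,"twist":0,"gripper":0},
    {"tx":0,"ty":0,"tz":0.04,"twist":0,"gripper":0},
    {"tx":0,"ty":0,"tz":0.035,"twist":0,"gripper":0},
    {"tx":0,"ty":0,"tz":0,"twist":0,"gripper":0},
  ],
  grip_force=40,
)

```text
time_s: 16.0
position: [0.5022, -0.0137, 0.0946]
orientation: [-3.131, -0.004, 2.114]
contact_force: [-1.2, 0.2, 0.3]
width: 0.0
grip_force: 0.0
```

Request:
send_rows(
  deltas=[
    {"tx":0,"ty":0,"tz":0,"twist":0,"gripper":0},
    {"tx":0,"ty":0,"tz":0,"twist":0,"gripper":0},
  ],
  grip_force=40,
)

```text
time_s: 16.2
position: [0.5084, -0.0139, 0.1008]
orientation: [3.139, 0.001, 2.114]
contact_force: [0.4, -0.3, 0.8]
width: 0.002
grip_force: 0.0
```

Request:
send_rows(
  deltas=[
    {"tx":0,"ty":0,"tz":0.005,"twist":0,"gripper":0},
    {"tx":0,"ty":0,"tz":0.005,"twist":0,"gripper":0},
    {"tx":0,"ty":0,"tz":0.003,"twist":0,"gripper":0},
    {"tx":0,"ty":0,"tz":0.002,"twist":0,"gripper":0},
    {"tx":0,"ty":0,"tz":0.002,"twist":0,"gripper":0},
    {"tx":0,"ty":0,"tz":0,"twist":0,"gripper":0},
    {"tx":0,"ty":0,"tz":0,"twist":0,"gripper":0},
  ],
  grip_force=40,
)

```text
time_s: 16.9
position: [0.5074, -0.0136, 0.0826]
orientation: [3.141, 0.0, 2.114]
contact_force: [-0.1, 0.1, 5.5]
width: 0.003
grip_force: 2.2
```

Request:
send_rows(
  deltas=[
    {"tx":0,"ty":0,"tz":0.002,"twist":0,"gripper":0},
    {"tx":0,"ty":0,"tz":0.002,"twist":0,"gripper":0},
    {"tx":0,"ty":0,"tz":0,"twist":0,"gripper":0},
    {"tx":0,"ty":0,"tz":0,"twist":0,"gripper":0},
  ],
  grip_force=40,
)

```text
time_s: 17.3
position: [0.5077, -0.0136, 0.0816]
orientation: [3.14, -0.002, 2.113]
contact_force: [-9.0, 1.9, 31.5]
width: -0.002
grip_force: 15.7
```

Request:
send_rows(
  deltas=[
    {"tx":0,"ty":0,"tz":-0.003,"twist":0,"gripper":0},
    {"tx":0,"ty":0,"tz":-0.003,"twist":0,"gripper":0},
    {"tx":0,"ty":0,"tz":0,"twist":0,"gripper":0},
  ],
  grip_force=40,
)

```text
time_s: 17.6
position: [0.5074, -0.0136, 0.0847]
orientation: [3.14, 0.0, 2.114]
contact_force: [0.9, -0.1, 4.2]
width: -0.002
grip_force: 1.6
```

Request:
send_rows(
  deltas=[
    {"tx":0,"ty":0,"tz":-0.002,"twist":0,"gripper":0},
    {"tx":0,"ty":0,"tz":0,"twist":0,"gripper":0},
    {"tx":0,"ty":0,"tz":0,"twist":0,"gripper":0},
  ],
  grip_force=40,
)

```text
time_s: 17.9
position: [0.5074, -0.0136, 0.0862]
orientation: [3.141, 0.0, 2.114]
contact_force: [1.6, -0.0, 2.6]
width: -0.002
grip_force: 1.2
```

Request:
send_rows(
  deltas=[
    {"tx":0,"ty":0,"tz":-0.003,"twist":0,"gripper":0},
    {"tx":0,"ty":0,"tz":0,"twist":0,"gripper":0},
    {"tx":0,"ty":0,"tz":0,"twist":0,"gripper":0},
  ],
  grip_force=40,
)

```text
time_s: 18.2
position: [0.506, -0.014, 0.0888]
orientation: [-3.14, -0.001, 2.114]
contact_force: [0.1, 1.0, -0.1]
width: 0.004
grip_force: 0.0
```

```bash
python3 - <<'E'
from h import *
z=np.load('w7.npz'); W=z['W']
for n,c in(('white',(.5058,-.0122)),('green',(.5072,-.0811))):
    r=np.hypot(W[...,0]-c[0],W[...,1]-c[1])
    for a,b in((0,.012),(.0165,.019),(.019,.022),(.03,.035)): print(n,a,np.percentile(W[...,2][(r>=a)&(r<b)],[10,50,90]).round(4))
E
```

```text
white 0 [0.077  0.078  0.0789]
white 0.0165 [0.0671 0.068  0.0689]
white 0.019 [0.0669 0.0679 0.0688]
white 0.03 [0.0552 0.0562 0.0571]
green 0 [0.077  0.0779 0.0788]
green 0.0165 [0.0671 0.068  0.0689]
green 0.019 [0.059  0.0676 0.0687]
green 0.03 [0.0553 0.0563 0.2915]
```

The spring profile runs from 0 N at 88 mm up to the hard stop at about 82 mm, so white went fully down and came up again. Now green.

Request:
send_rows(
  deltas=[
    {"tx":0,"ty":0,"tz":-0.01,"twist":0,"gripper":0},
    {"tx":0,"ty":0,"tz":-0.01,"twist":0,"gripper":0},
    {"tx":-0.0148,"ty":-0.009,"tz":0,"twist":0,"gripper":0},
    {"tx":-0.0148,"ty":-0.009,"tz":0,"twist":0,"gripper":0},
    {"tx":-0.0148,"ty":-0.009,"tz":0,"twist":0,"gripper":0},
    {"tx":-0.0148,"ty":-0.009,"tz":0,"twist":0,"gripper":0},
    {"tx":0,"ty":0,"tz":0,"twist":0,"gripper":0},
    {"tx":0,"ty":0,"tz":0,"twist":0,"gripper":0},
  ],
  grip_force=40,
)

```text
time_s: 19.0
position: [0.507, -0.0827, 0.1098]
orientation: [3.141, -0.0, 2.113]
contact_force: [0.0, -0.1, 0.4]
width: 0.003
grip_force: 0.0
```

Request:
send_rows(
  deltas=[
    {"tx":0,"ty":0,"tz":0.008,"twist":0,"gripper":0},
    {"tx":0,"ty":0,"tz":0.008,"twist":0,"gripper":0},
    {"tx":0,"ty":0,"tz":0.004,"twist":0,"gripper":0},
    {"tx":0,"ty":0,"tz":0.002,"twist":0,"gripper":0},
    {"tx":0,"ty":0,"tz":0.002,"twist":0,"gripper":0},
    {"tx":0,"ty":0,"tz":0,"twist":0,"gripper":0},
  ],
  grip_force=40,
)

```text
time_s: 19.6
position: [0.5065, -0.0824, 0.0851]
orientation: [-3.141, -0.001, 2.114]
contact_force: [-1.5, 1.5, 3.1]
width: 0.001
grip_force: 1.5
```

Request:
send_rows(
  deltas=[
    {"tx":0,"ty":0,"tz":0.002,"twist":0,"gripper":0},
    {"tx":0,"ty":0,"tz":0.002,"twist":0,"gripper":0},
    {"tx":0,"ty":0,"tz":0,"twist":0,"gripper":0},
    {"tx":0,"ty":0,"tz":0,"twist":0,"gripper":0},
  ],
  grip_force=40,
)

```text
time_s: 20.0
position: [0.5069, -0.0828, 0.0821]
orientation: [3.141, -0.001, 2.114]
contact_force: [-3.5, 3.1, 8.0]
width: -0.005
grip_force: 4.7
```

Request:
send_rows(
  deltas=[
    {"tx":0,"ty":0,"tz":0.001,"twist":0,"gripper":0},
    {"tx":0,"ty":0,"tz":0,"twist":0,"gripper":0},
    {"tx":0,"ty":0,"tz":0,"twist":0,"gripper":0},
  ],
  grip_force=40,
)

```text
time_s: 20.3
position: [0.5069, -0.0828, 0.0819]
orientation: [3.141, -0.002, 2.114]
contact_force: [-6.4, 3.3, 16.8]
width: -0.001
grip_force: 8.5
```

Request:
send_rows(
  deltas=[
    {"tx":0,"ty":0,"tz":-0.005,"twist":0,"gripper":0},
    {"tx":0,"ty":0,"tz":-0.01,"twist":0,"gripper":0},
    {"tx":0,"ty":0,"tz":-0.03,"twist":0,"gripper":0},
    {"tx":0,"ty":0,"tz":-0.04,"twist":0,"gripper":0},
    {"tx":0,"ty":0,"tz":-0.04,"twist":0,"gripper":0},
    {"tx":0,"ty":0,"tz":-0.02,"twist":0,"gripper":0},
    {"tx":0,"ty":0,"tz":0,"twist":0,"gripper":0},
    {"tx":0,"ty":0,"tz":0,"twist":0,"gripper":0},
  ],
  grip_force=40,
)

```text
time_s: 21.1
position: [0.5068, -0.0833, 0.2253]
orientation: [3.141, 0.001, 2.114]
contact_force: [0.6, -0.8, -0.8]
width: 0.001
grip_force: 0.0
```

```bash
python3 - <<'E'
from h import *
im,d,P,W=wristW(); 
for n,c in(('white',(.5058,-.0125)),('green',(.5072,-.0815)),('red',(.5084,-.151))):
    r=np.hypot(W[...,0]-c[0],W[...,1]-c[1]); print(n,np.median(W[...,2][(r<.01)&(d>0)]).round(4))
im,d=robot.read_camera('top'); W=world('top',d)
q=W[(np.hypot(W[...,0]-.563,W[...,1]-.1)<.04)&(W[...,2]>.105)&(W[...,2]<.135)]; print('tamper',len(q),((q.min(0)+q.max(0))/2).round(4))
m=(np.hypot(W[...,0]-.592,W[...,1]+.082)<.035)&(W[...,2]>.085)&(W[...,2]<.108); q=W[m]
print('bar',len(q),cv2.minAreaRect((q[:,:2]*1000).astype(np.float32)) if len(q)>20 else ''); go(0,0,0)
E
```

```text
white 0.0781
green 0.255
red 0.0779
tamper 180 [0.5642 0.0979 0.1169]
bar 11 
t 21.2 pos [ 0.5058 -0.083   0.224 ] rpy [-3.1395e+00 -9.0000e-04  2.1137e+00] tool d [ 0.3322 -0.3898  0.2251] twist 0 w 0.002 F [0.6 1.2 0.9] g 0.0
```

The tamper is standing on the grate, the white and red caps are up, the green spring was released, and the arm is clear. Handing in.

```bash
python3 -c "
from plant import robot
print(robot.hand_in())"
```

```text
the job is handed in; nothing more can be done
None
```

The job is handed in, though the judge returned no verdict: the tamper stands on the grate, the dial is at blue, white then green were each pressed fully and let up, red was never pressed, and it took about 21 s; the green cap was hidden in the last check.

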